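# Roll a steel column into its V-cradle

## Task

Roll the loose steel column along the bench by pushing its side with the fingers, up the ramp of the small V-cradle and into the groove, so that it comes to rest lying along the groove, roughly centred, with its black end fittings sticking out on both sides. Roll it slowly over the bench; do not drag or lift it. Leave the other things standing where they are and finish with the hand clear of everything.

Things in the scene. Friction and masses are not known exactly. Their poses are not given: they have to be found in the camera images.
- column: polished steel column lying on its side: barrel 40 mm across, 120 mm long, end fittings to 160 mm; an orange stripe along it (on top at the start). 0.25-0.5 kg, slippery, rolls freely, coasts some 20 mm if let go at 60 mm/s. Origin at its middle on its axis. y: long axis; at the start z is up and x points to the cradle within 0.35 rad; x and z turn over as it rolls
- cradle: V-cradle fixed to the bench, aluminium with blue groove, 60 mm wide. Origin on the bench under the groove's bottom; y along the groove, x the way the column rolls in. A ramp rises from x = -62 mm to a crest 10 mm high at x = -14 mm; then the groove, flanks at 30 degrees, bottom 2 mm above the bench; stop 30 mm high, face at x = +24 mm
- seat (a point): where the column's middle lies when seated and centred: 25 mm above the cradle's origin, axes as the cradle's. Past the crest the column drops in by itself and rests on both flanks, 4 mm short of the stop
- tape_roll: bystander, not to be disturbed: a yellow roll of tape lying flat, 62 x 62 x 18 mm; origin at the centre of its underside
- petri_dish: bystander, not to be disturbed: a clear petri dish with lid, 60 x 60 x 14 mm; origin at the centre of its underside
- blue_jar: bystander, not to be disturbed: a blue jar with white screw cap, 65 x 65 x 70 mm; origin at the centre of its underside
- tube_block: bystander, not to be disturbed: a white-and-black tube block with round wells, 68 x 116 x 21 mm; origin at the centre of its underside
- brown_vial: bystander, not to be disturbed: a brown glass vial with black cap, 27 x 27 x 66 mm; origin at the centre of its underside
- white_jar: bystander, not to be disturbed: a white jar with screw cap, 60 x 60 x 90 mm; origin at the centre of its underside
There are look-alikes about, which are no part of the job. Of the things that look like the column, the smaller one is meant.

How it is judged (in metres and radians):
On the way:
1. the column has rolled about half a turn, orange stripe underneath, still in front of the groove (angle between column's own z axis and vertical above 2 rad and height (world z) of column below 0.034 m and x of column in the frame of seat below -0.015 m), for 0.05 s.
At the end, for the whole second after the job is handed in: the column lies at rest in the V groove: its middle within 6 mm across, 25 mm along and 4 mm in height of the seat, its axis within 0.06 rad of the groove; each bystander within 30 mm of where it stood (x of column in the frame of seat between -0.006 and 0.006 m and y of column in the frame of seat between -0.025 and 0.025 m and z of column in the frame of seat between -0.004 and 0.004 m and angle between the y axis of column and the y axis of cradle, either way round below 0.06 rad and linear speed of column below 0.02 m/s and distance of each of tape_roll, petri_dish, blue_jar, tube_block, brown_vial, white_jar from where it was at the start of the episode below 0.03 m); the robot touches nothing.
It fails at once if the column is lifted or carried (its axis more than 50 mm above the bench) (height (world z) of column above 0.05 m).
It fails at once if the column is shot along the bench (faster than 0.5 m/s) (linear speed of column above 0.5 m/s).
It fails at once if a bystander is knocked away or tipped (distance of any of tape_roll, petri_dish, blue_jar, tube_block, brown_vial, white_jar from where it was at the start of the episode above 0.03 m or angle between any of tape_roll, petri_dish, blue_jar, tube_block, brown_vial, white_jar's own z axis and vertical above 0.5 rad).
It also fails if it takes over 38 s, if anything falls off the work surface, if the arm or the gripper's body presses on something with over 40 N, if the wrist force passes 120 N, or if a joint passes its speed limit or range.

## Robot

A 6-joint arm with a two-finger parallel gripper is mounted at the origin on a cart in front of the work surface, level with it; the furniture and walls round the work are solid. World frame = base frame: x ahead of the robot, y to its left, z up, the work surface at z = 0. Lengths are in m, angles in degrees, forces in N, time in s.
With the tool pointing down it reaches from about 0.4 to 0.825 m from the base axis. Payload 7 kg.
Tool frame: the origin (TCP) lies on the mounting face of the last link; the fingertips stand 178 mm ahead of it and the grasp point (between the pads) lies 159 mm ahead of it; z points along the fingers, y is the direction in which the jaws open and shut (so a half turn about z gives the same grasp; the last joint's range is limited). The gripper opens to 88 mm and grips with 3 to 60 N. Pads are 19 mm wide; open, the fingers measure 130 mm over their backs; the gripper's body (78 mm by 193 mm) begins 47 mm behind the grasp point.
Start: joints at [-60.155, 20.546, 0.682, 0, -70.136, -16.507], TCP at [0.156, -0.657, 0.405] pointing down, gripper open.
Joint ranges: [-176.03, 176.03], [-82.01, 121.73], [-58.28, 71.71], [-173.87, 95.51], [-174.79, -0.11], [-173.66, 173.66]. Speed limits (degrees/s): [136.94, 136.94, 172.46, 180, 180, 180].

## Interface

Orientations are given as [roll, pitch, yaw] about the fixed x, y, z axes, in that order (R = Rz(yaw) Ry(pitch) Rx(roll)).
In Python, from plant import r gives the robot as it stands. The module is installed in compiled form; this text tells all that it offers.
- The arm moves only by the tool carry_out, never from a script. Its argument "plan" is a list of rows, each a list of 3 entries, a list of its own where there are three numbers: the shift along the tool's x, y, z in m, then the turn, a rotation vector about the tool's x, y, z in degrees, then the closure in counts, from 0 (fully open) to 255 (shut). In form: [[[x, y, z], [ax, ay, az], hand], ...]. A call has 1 to 12 rows; each row shifts and turns the commanded pose from where the row before left it, along the tool's axes as they then stand; what a row does not reach is not made up. A row lasts 1/12 s, in which the tool goes at most 41.7 mm and 7.16 degrees, less where a joint would pass 70% of its speed; a pose out of reach is approached as far as the arm can. A call is refused whole if a number of a shift passes 0.0417 or a number of a turn 7.16, either way. A call with a gripper value outside its range is refused whole. The fingers move at their own pace and stop on an object; "grip_force" is the grip in N (left out, the last holds). Time passes only in rows, so rows that do not move let the fingers close. It gives the time, the measured TCP pose, the force and the opening at its end, in the units of the state.
- r.get_state(): the state, without advancing time (a new reading comes with each control period).
- r.capture(name): name is "scene" or "top" or "wrist"; returns the picture (400x640x3 uint8, red, green, blue); there is no depth.
- r.get_calibration(name): a dict with "K" (3x3 intrinsics, pixels), "rvec" (rotation vector, rad) and "tvec" (3), from world to camera coordinates, as OpenCV has them. Camera axes: x right, y down, z forward; pixel columns grow to the right and rows downward; lengths in m; the calibration is good to about 2 mm. A picture is of the moment at which its call begins: read the wrist's pose just before it. get_calibration takes no time and is no camera call; for the wrist camera it gives the pose at the moment of the call.
- r.close_job(): hands the job in, once; it reports no verdict.
The state is a dict: "time_s": time; "joints": joint angles; "qd": joint speeds; "joint_torque": joint torques, N m; "tcp_pos": TCP position; "eef_rot": TCP orientation; "contact_force": force on the tool from outside, world axes, zero at the start; "moment": the same for the moment, N m; "gripper_width": finger opening in m.
Only numpy, scipy, OpenCV 4.12 (cv2) and the standard library are available. Lean on these libraries where they do the work, as an engineer would, in place of code of your own. Each camera call takes 0.05 s, during which the arm holds its last target. There are 200 camera calls.

## Working session

There is one attempt and no reset: what is moved stays moved. The work goes in short steps, Python scripts to look and compute and a tool call to move; the robot and the scene stay as the last step left them, time stands still between calls to the robot, and variables do not carry over. Pictures are saved under pics/ and viewed, about 8 in all and at most 12, crops included, and the job is handed in when it is done.

Besides the shell and the picture viewer there is one more tool, called by a JSON object that holds its "name" and its "arguments". carry_out: Moves the arm, as the interface text tells. Its arguments: {"type":"object","properties":{"plan":{"type":"array","items":{"type":"array"}},"grip_force":{"type":"number"}},"required":["plan"]}

```bash
mkdir -p pics
python3 - <<'E'
from plant import r
import cv2,numpy as np
for n in("top","scene"):
    im=r.capture(n);cv2.imwrite(f"pics/{n}0.png",im[:,:,::-1])
    c=r.get_calibration(n);print(n,c["K"].tolist(),c["rvec"],c["tvec"])
print(r.get_state())
E
```

```text
top [[361.4770535161936, 0.0, 311.1763105805646], [0.0, 361.4770535161936, 198.3475673254438], [0.0, 0.0, 1.0]] [ 2.14145551 -2.18157931  0.14885703] [-0.09484664  0.53375605  0.94659671]
scene [[503.40762616887235, 0.0, 322.70294281713404], [0.0, 503.40762616887235, 197.49204092599692], [0.0, 0.0, 1.0]] [ 1.82110149 -1.07526613  0.67711571] [-0.33191682  0.25749865  0.99966843]
{'time_s': 0.1, 'joints': array([-6.01550087e+01,  2.05886418e+01,  6.38520869e-01, -1.75609630e-02,
       -7.01363191e+01, -1.65066488e+01]), 'qd': array([ 0.08069699, -0.09453993,  0.09592391,  0.02591038, -0.03150852,
       -0.11324216]), 'joint_torque': array([-2.80282002e-03, -5.84159875e+01,  2.93751490e+01,  7.01557651e+00,
        1.01804579e-02, -5.38563847e-05]), 'tcp_pos': array([ 0.15567736, -0.65662528,  0.40379811]), 'eef_rot': array([ 1.79912431e+02, -8.73333229e-03, -1.66667630e+02]), 'contact_force': array([ 0.21303259,  1.25440911, -0.30986123]), 'moment': array([-0.02911971,  0.01841161,  0.01940916]), 'gripper_width': 0.08771818255892354}
```

View pics/top0.png

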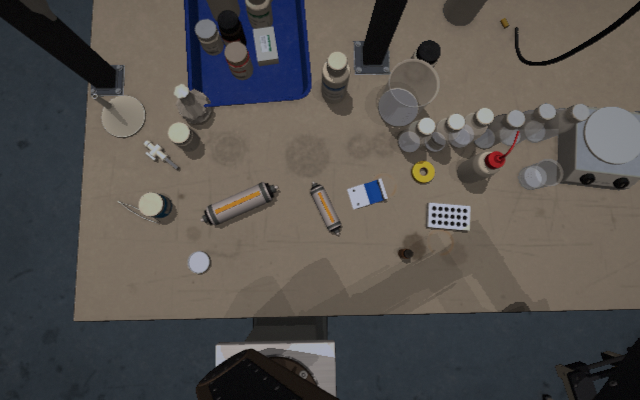

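View pics/scene0.png

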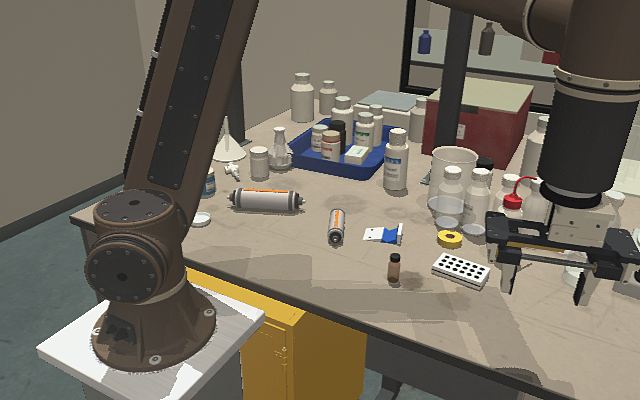

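Top view: the small column is at about (326,208) with its stripe on top. The cradle is at about (368,194), blue groove at (376,192), and the column must roll right (world −y). The large look-alike is at (240,203), the vial at (405,254), tape at (423,172) and tube block at (449,217).

```bash
cat > h.py <<'E'
import cv2,numpy as np
def ray(c,px,z):
    R=cv2.Rodrigues(np.array(c["rvec"]))[0];t=np.array(c["tvec"]).ravel()
    px=np.atleast_2d(np.float64(px))
    d=np.c_[(px-c["K"][:2,2])/[c["K"][0,0],c["K"][1,1]],np.ones(len(px))]@R
    o=-R.T@t
    return (o+d*((z-o[2])/d[:,2])[:,None])
def rect(m):
    ys,xs=np.nonzero(m);return cv2.minAreaRect(np.c_[xs,ys].astype(np.float32))
def axis(P):
    P=P[:,:2];m=P.mean(0);_,s,v=np.linalg.svd(P-m);return m,np.degrees(np.arctan2(v[0,1],v[0,0]))%180,(P-m)@v.T
def blobs(im,roi,lo,hi,amin=10):
    x0,y0,x1,y1=roi;h=cv2.cvtColor(im,cv2.COLOR_RGB2HSV);m=cv2.inRange(h,np.array(lo),np.array(hi))
    k=np.zeros_like(m);k[y0:y1,x0:x1]=m[y0:y1,x0:x1]
    n,l,s,c=cv2.connectedComponentsWithStats(k)
    i=1+np.argmax(s[1:,4]);ys,xs=np.nonzero(l==i);return np.c_[xs,ys]
E
python3 - <<'E'
from h import *
from plant import r
im=cv2.imread("pics/top0.png")[:,:,::-1].copy();c=r.get_calibration("top")
o=blobs(im,(300,170,350,245),(5,120,120),(30,255,255));P=ray(c,o,.04);m,a,q=axis(P);print("stripe",m,a,np.ptp(q,0),len(o))
b=blobs(im,(340,170,395,215),(100,120,60),(125,255,255));P=ray(c,b,.01);m,a,q=axis(P);print("blue",m,a,np.ptp(q,0),len(b),cv2.minAreaRect(P[:,:2].astype(np.float32)))
for n,p in dict(vial=(405,254),tape=(423,172),block=(449,217),bigend=(276,190),lid=(199,262),jar=(335,70)).items(): print(n,ray(c,p,.02)[0].round(3))
print("ends",ray(c,[(315,184),(338,235)],.02).round(3))
cv2.imwrite("pics/crop0.png",cv2.resize(im[165:255,285:415,::-1],None,fx=6,fy=6,interpolation=cv2.INTER_CUBIC))
E
```

```text
stripe [ 0.50679452 -0.1429346 ] 24.108015601112555 [0.08807782 0.00773893] 94
blue [ 0.55057104 -0.27878572] 14.500188265889818 [0.05988619 0.03770738] 285 ((0.5508184432983398, -0.27861732244491577), (0.05956706777215004, 0.03743103891611099), 15.946797370910645)
vial [ 0.377 -0.356  0.02 ]
tape [ 0.602 -0.418  0.02 ]
block [ 0.475 -0.482  0.02 ]
bigend [ 0.559 -0.008  0.02 ]
lid [0.367 0.199 0.02 ]
jar [ 0.906 -0.181  0.02 ]
ends [[ 0.574 -0.116  0.02 ]
 [ 0.432 -0.176  0.02 ]]
```

View pics/crop0.png

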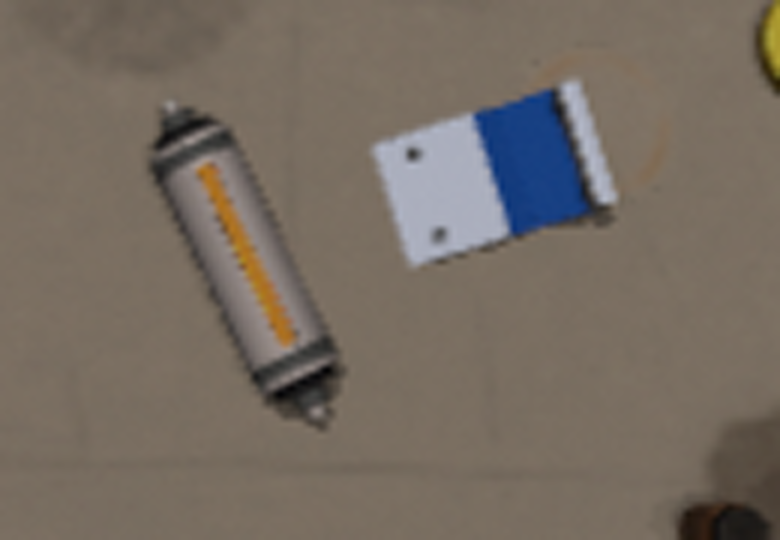

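Run:
```python
from h import *
from plant import r
c=r.get_calibration("top")
f=lambda L:(np.array(L)+.5)/6-.5+[285,165]
for n,L,z in [("front",[(374,146),(410,267)],0.0),("crest",[(475,113),(513,237)],.01),("col tips",[(168,102),(322,428)],.02),("col stripe",[(207,166),(289,345)],.04)]:
    P=ray(c,f(L),z)[:,:2];d=P[0]-P[1];print(n,P.round(4).tolist(),"mid",P.mean(0).round(4),"len",np.hypot(*d).round(4),"yaw",np.degrees(np.arctan2(d[1],d[0])).round(2))
w=r.get_calibration("wrist");R=cv2.Rodrigues(np.array(w["rvec"]))[0];print("wristcam",-R.T@w["tvec"],R,w["K"])
```

```text
front [[0.5612, -0.2065], [0.5038, -0.2215]] mid [ 0.5325 -0.214 ] len 0.0593 yaw 14.66
crest [[0.5745, -0.253], [0.516, -0.2685]] mid [ 0.5452 -0.2608] len 0.0605 yaw 14.79
col tips [[0.5804, -0.1097], [0.4294, -0.1766]] mid [ 0.5049 -0.1431] len 0.1651 yaw 23.88
col stripe [[0.5474, -0.1264], [0.4661, -0.1612]] mid [ 0.5068 -0.1438] len 0.0884 yaw 23.18
wristcam [ 0.07900595 -0.67366133  0.38476434] [[-0.22998705  0.97319235  0.00161291]
 [ 0.93201366  0.21977799  0.28818081]
 [ 0.28010088  0.06778111 -0.95757465]] [[358.0902148    0.         317.34968001]
 [  0.         358.0902148  199.10832368]
 [  0.           0.           1.        ]]
```

Cradle origin is about (0.5485, −0.274), heading −75.2°. The column is about (0.506, −0.143), heading −66.3°, 137 mm short of the seat and −8 mm sideways. I'll move above and behind it first.

{"name": "carry_out", "arguments": {"plan": [[[-0.0226,0.0232,0],[0,0,0],110],[[-0.0226,0.0232,0],[0,0,0],110],[[-0.0226,0.0232,0],[0,0,0],110],[[-0.0226,0.0232,0],[0,0,0],110],[[-0.0226,0.0232,0],[0,0,0],110],[[-0.0226,0.0232,0],[0,0,0],110],[[-0.0226,0.0232,0],[0,0,0],110],[[-0.0226,0.0232,0],[0,0,0],110],[[-0.0226,0.0232,0],[0,0,0],110],[[-0.0226,0.0232,0],[0,0,0],110]]}}

```text
time_s: 0.93
tcp_pos: [0.3224, -0.3774, 0.4045]
eef_rot: [180.0, -0.0, -166.7]
contact_force: [0.4, -0.6, -0.8]
gripper_width: 0.05
```

{"name": "carry_out", "arguments": {"plan": [[[-0.0226,0.0232,0],[0,0,0],110],[[-0.0226,0.0232,0],[0,0,0],110],[[-0.0226,0.0232,0],[0,0,0],110],[[-0.0226,0.0232,0],[0,0,0],110],[[-0.0226,0.0232,0],[0,0,0],110],[[-0.0226,0.0232,0],[0,0,0],110],[[-0.0226,0.0232,0],[0,0,0],110],[[-0.0226,0.0232,0],[0,0,0],110],[[-0.0226,0.0232,0],[0,0,0],110],[[-0.0226,0.0232,0],[0,0,0],110]]}}

```text
time_s: 1.77
tcp_pos: [0.4888, -0.0994, 0.4046]
eef_rot: [180.0, -0.0, -166.6]
contact_force: [0.8, -1.2, -0.7]
gripper_width: 0.05
```

{"name": "carry_out", "arguments": {"plan": [[[0,0,0],[0,0,-6.7],110],[[0,0,0],[0,0,-6.7],110],[[0,0,0],[0,0,-6.7],110],[[0,0,0],[0,0,-6.7],110],[[0,0,0],[0,0,-6.7],110],[[0,0,0],[0,0,-6.7],110],[[0,0,0],[0,0,-6.7],110],[[0,0,0],[0,0,-6.7],110],[[0,0,0],[0,0,-6.7],110],[[0,0,0],[0,0,-6.7],110]]}}

```text
time_s: 2.6
tcp_pos: [0.4883, -0.101, 0.4043]
eef_rot: [180.0, -0.0, -99.3]
contact_force: [-0.2, -0.2, 0.6]
gripper_width: 0.0493
```

{"name": "carry_out", "arguments": {"plan": [[[0,0,0],[0,0,-6.7],110],[[0,0,0],[0,0,-6.7],110],[[0,0,0],[0,0,-6.7],110],[[0,0,0],[0,0,-6.7],110],[[0,0,0],[0,0,-6.6],110],[[0,0,0],[0,0,0],110],[[0,0,0],[0,0,0],110]]}}

```text
time_s: 3.18
tcp_pos: [0.4883, -0.101, 0.4044]
eef_rot: [180.0, 0.0, -66.5]
contact_force: [-0.3, -0.5, 0.3]
gripper_width: 0.0501
```

Run:
```python
from h import *
from plant import r
c=r.get_calibration("wrist");im=r.capture("wrist");cv2.imwrite("pics/w1.png",im[:,:,::-1])
o=blobs(im,(0,0,640,400),(5,120,120),(22,255,255));m,a,q=axis(ray(c,o,.04));print("stripe",m,a,np.ptp(q,0))
b=blobs(im,(0,0,640,400),(100,120,60),(125,255,255));P=ray(c,b,.01);m,a,q=axis(P);print("blue",m,a,np.ptp(q,0),cv2.minAreaRect(P[:,:2].astype(np.float32)))
```

```text
stripe [ 0.50872995 -0.1408691 ] 24.42173359517858 [0.0884423  0.00783144]Traceback (most recent call last):
  File "<stdin>", line 5, in <module>
  File "h.py", line 16, in blobs
    i=1+np.argmax(s[1:,4]);ys,xs=np.nonzero(l==i);return np.c_[xs,ys]
        ~~~~~~~~~^^^^^^^^^
    return _wrapfunc(a, 'argmax', axis=axis, out=out, **kwds)
    return bound(*args, **kwds)
ValueError: attempt to get argmax of an empty sequence
```

View pics/w1.png

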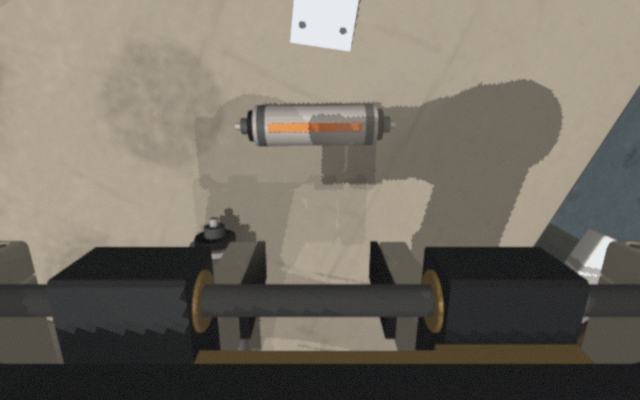

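Wrist view: column at (318,125) straight ahead of the fingers and parallel to them. Cradle front at (325,40), look-alike's end at (215,235), clear of the left finger. Descending.

{"name": "carry_out", "arguments": {"plan": [[[0,0,0.022],[0,0,0],110],[[0,0,0.022],[0,0,0],110],[[0,0,0.022],[0,0,0],110],[[0,0,0.022],[0,0,0],110],[[0,0,0.022],[0,0,0],110],[[0,0,0.022],[0,0,0],110],[[0,0,0.022],[0,0,0],110],[[0,0,0.022],[0,0,0],110],[[0,0,0.022],[0,0,0],110],[[0,0,0.014],[0,0,0],110],[[0,0,0],[0,0,0],110],[[0,0,0],[0,0,0],110]]}}

```text
time_s: 4.23
tcp_pos: [0.4884, -0.1011, 0.1923]
eef_rot: [179.9, 0.0, -66.4]
contact_force: [0.4, 0.7, 0.5]
gripper_width: 0.0501
```

{"name": "carry_out", "arguments": {"plan": [[[0.003,0,0],[0,0,0],110],[[0.003,0,0],[0,0,0],110],[[0.003,0,0],[0,0,0],110],[[0.003,0,0],[0,0,0],110],[[0.002,0,0],[0,0,0],110],[[0.002,0,0],[0,0,0],110],[[0.002,0,0],[0,0,0],110],[[0.002,0,0],[0,0,0],110],[[0.002,0,0],[0,0,0],110],[[0.002,0,0],[0,0,0],110],[[0.002,0,0],[0,0,0],110],[[0.002,0,0],[0,0,0],110]]}}

```text
time_s: 5.23
tcp_pos: [0.4998, -0.1268, 0.1926]
eef_rot: [180.0, 0.0, -66.3]
contact_force: [-1.4, 0.2, 0.5]
gripper_width: 0.0498
```

```bash
cat > look.py <<'E'
import sys
from h import *
from plant import r
n=sys.argv[1]
s=r.get_state();c=r.get_calibration("wrist");im=r.capture("wrist");t=r.capture("top")
cv2.imwrite(f"pics/{n}.png",np.hstack([cv2.resize(im[:,:,::-1],None,fx=.6,fy=.6),cv2.resize(t[130:290,265:425,::-1],(400,240))[:240]]) )
print(s["tcp_pos"].round(4),s["eef_rot"].round(1),s["contact_force"].round(1),s["time_s"])
E
python3 look.py p1
```

```text
[ 0.4998 -0.1268  0.1926] [180.    0.  -66.3] [-1.4  0.2  0.5] 5.2333
```

View pics/p1.png

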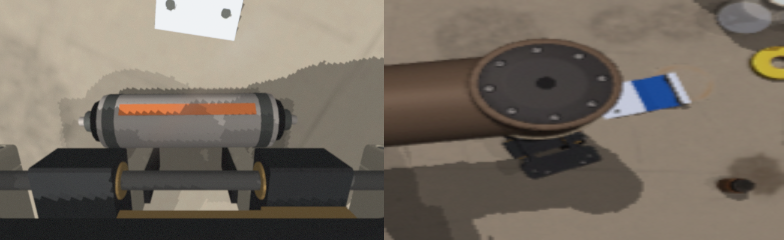

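The column has started to roll: the stripe has moved to the leading side at (187,108), and both fingers are behind it, centred. I'll continue and steer 9° clockwise to line up with the cradle.

{"name": "carry_out", "arguments": {"plan": [[[0.003,0,0],[0,0,0],110],[[0.003,0,0],[0,0,0],110],[[0.003,0,0],[0,0,0],110],[[0.003,0,0],[0,0,0],110],[[0.003,0,0],[0,0,0],110],[[0.003,0,0],[0,0,0],110],[[0.0023,0,0],[0,0,0.5],110],[[0.0023,0,0],[0,0,0.5],110],[[0.0023,0,0],[0,0,0.5],110],[[0.0023,0,0],[0,0,0.5],110],[[0.0023,0,0],[0,0,0.5],110],[[0.0023,0,0],[0,0,0.5],110]]}}

```text
time_s: 6.33
tcp_pos: [0.5123, -0.1561, 0.1927]
eef_rot: [180.0, 0.0, -69.3]
contact_force: [0.3, 0.1, -0.1]
gripper_width: 0.0497
```

{"name": "carry_out", "arguments": {"plan": [[[0.0023,0,0],[0,0,0.5],110],[[0.0023,0,0],[0,0,0.5],110],[[0.0023,0,0],[0,0,0.5],110],[[0.0023,0,0],[0,0,0.5],110],[[0.0023,0,0],[0,0,0.5],110],[[0.0023,0,0],[0,0,0.5],110],[[0.0023,0,0],[0,0,0.5],110],[[0.0023,0,0],[0,0,0.5],110],[[0.0023,0,0],[0,0,0.5],110],[[0.0023,0,0],[0,0,0.5],110],[[0.0023,0,0],[0,0,0.5],110],[[0.0023,0,0],[0,0,0.3],110]]}}

```text
time_s: 7.33
tcp_pos: [0.5209, -0.1822, 0.1927]
eef_rot: [-180.0, 0.0, -75.1]
contact_force: [-0.5, 2.0, 0.7]
gripper_width: 0.0498
```

```bash
python3 look.py p2
```

```text
[ 0.5209 -0.1822  0.1927] [-180.     0.   -75.1] [-0.5  2.   0.7] 7.3333
```

View pics/p2.png

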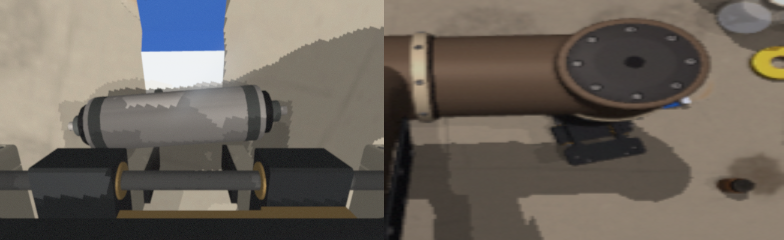

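The stripe is out of sight (underneath) and the cradle is straight ahead at (184,65). The column is still about 4–5° skewed with its left end back, since it coasted slightly ahead. It should square up against both fingers on the ramp, so I'll keep pushing slowly.

{"name": "carry_out", "arguments": {"plan": [[[0.002,0,0],[0,0,0],110],[[0.002,0,0],[0,0,0],110],[[0.002,0,0],[0,0,0],110],[[0.002,0,0],[0,0,0],110],[[0.002,0,0],[0,0,0],110],[[0.002,0,0],[0,0,0],110],[[0.002,0,0],[0,0,0],110],[[0.002,0,0],[0,0,0],110],[[0.0015,0,0],[0,0,0],110],[[0.0015,0,0],[0,0,0],110],[[0,0,0],[0,0,0],110],[[0,0,0],[0,0,0],110]]}}

```text
time_s: 8.43
tcp_pos: [0.5256, -0.2005, 0.1926]
eef_rot: [180.0, 0.0, -75.1]
contact_force: [-0.8, 2.8, 1.4]
gripper_width: 0.05
```

```bash
python3 look.py p3
```

```text
[ 0.5256 -0.2005  0.1926] [180.    0.  -75.1] [-0.8  2.8  1.4] 8.4333
```

View pics/p3.png

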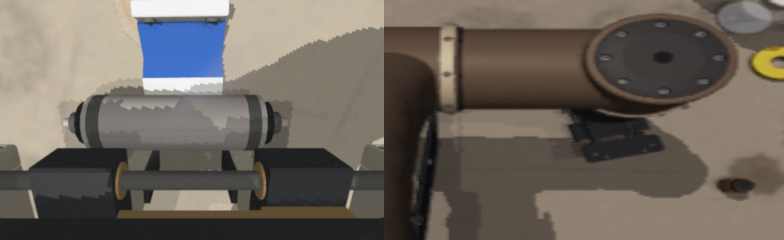

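It is now square on the ramp: ends at (70,124) and (283,124), nearly centred on the cradle. Continuing over the crest.

{"name": "carry_out", "arguments": {"plan": [[[0.002,0,0],[0,0,0],110],[[0.002,0,0],[0,0,0],110],[[0.002,0,0],[0,0,0],110],[[0.002,0,0],[0,0,0],110],[[0.002,0,0],[0,0,0],110],[[0.002,0,0],[0,0,0],110],[[0.002,0,0],[0,0,0],110],[[0.002,0,0],[0,0,0],110],[[0.002,0,0],[0,0,0],110],[[0.002,0,0],[0,0,0],110],[[0.002,0,0],[0,0,0],110],[[0.002,0,0],[0,0,0],110]]}}

```text
time_s: 9.53
tcp_pos: [0.5318, -0.2234, 0.1927]
eef_rot: [180.0, 0.0, -75.1]
contact_force: [-0.8, 5.3, 3.9]
gripper_width: 0.0498
```

{"name": "carry_out", "arguments": {"plan": [[[0.002,0,0],[0,0,0],110],[[0.002,0,0],[0,0,0],110],[[0.002,0,0],[0,0,0],110],[[0.002,0,0],[0,0,0],110],[[0.002,0,0],[0,0,0],110],[[0.002,0,0],[0,0,0],110],[[0,0,0],[0,0,0],110],[[0,0,0],[0,0,0],110]]}}

```text
time_s: 10.2
tcp_pos: [0.5349, -0.2355, 0.1926]
eef_rot: [180.0, -0.0, -75.1]
contact_force: [0.0, -1.0, 0.5]
gripper_width: 0.0498
```

```bash
python3 look.py p4
```

```text
[ 0.5349 -0.2355  0.1926] [180.   -0.  -75.1] [ 0.  -1.   0.5] 10.2
```

View pics/p4.png

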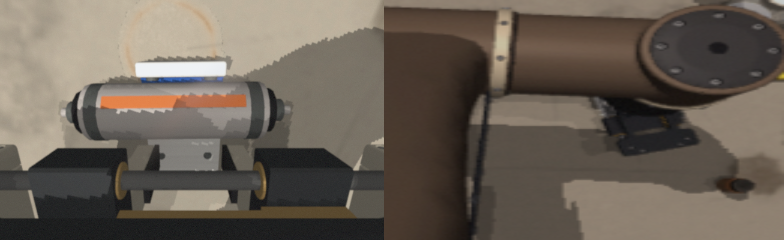

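The force has dropped to zero and the column has moved ahead of the fingers, against the stop side, so it has dropped in. Backing off, lifting, and clearing the top view.

{"name": "carry_out", "arguments": {"plan": [[[-0.005,0,0],[0,0,0],110],[[-0.01,0,0],[0,0,0],110],[[-0.015,0,0],[0,0,0],110],[[0,0,-0.02],[0,0,0],110],[[0,0,-0.03],[0,0,0],110],[[0,0,-0.03],[0,0,0],110],[[0,0,-0.03],[0,0,0],110],[[0,0,-0.03],[0,0,0],110],[[0,0,-0.03],[0,0,0],110],[[0,0,-0.03],[0,0,0],110],[[0,0,-0.02],[0,0,0],110],[[0,0,0],[0,0,0],110]]}}

```text
time_s: 11.3
tcp_pos: [0.5278, -0.2057, 0.4179]
eef_rot: [-179.6, -0.2, -75.0]
contact_force: [1.1, 0.1, 0.3]
gripper_width: 0.0496
```

{"name": "carry_out", "arguments": {"plan": [[[-0.03,0,0],[0,0,0],110],[[-0.03,0,0],[0,0,0],110],[[-0.03,0,0],[0,0,0],110],[[-0.03,0,0],[0,0,0],110],[[-0.03,0,0],[0,0,0],110],[[-0.03,0,0],[0,0,0],110],[[-0.03,0,0],[0,0,0],110],[[-0.03,0,0],[0,0,0],110],[[-0.02,0,0],[0,0,0],110],[[0,0,0],[0,0,0],110],[[0,0,0],[0,0,0],110]]}}

```text
time_s: 12.22
tcp_pos: [0.4594, 0.0461, 0.4124]
eef_rot: [180.0, 0.0, -74.9]
contact_force: [0.4, 0.3, -0.1]
gripper_width: 0.0499
```

Run:
```python
from h import *
from plant import r
im=r.capture("top");c=r.get_calibration("top")
cv2.imwrite("pics/top5.png",cv2.resize(im[150:270,290:480,::-1],None,fx=4,fy=4,interpolation=cv2.INTER_CUBIC))
o=blobs(im,(340,160,400,245),(5,120,120),(30,255,255));m,a,q=axis(ray(c,o,.043));print("stripe",m,a,np.ptp(q,0))
a0=cv2.imread("pics/top0.png")[:,:,::-1]
d=np.abs(im.astype(int)-a0).sum(2)
for n,(x,y) in dict(vial=(405,254),tape=(423,172),block=(449,217)).items(): print(n,d[y-14:y+14,x-22:x+22].mean())
print(r.get_state())
```

```text
stripe [ 0.55607774 -0.28265748] 15.322805748818979 [0.08843687 0.00739013]
vial 50.883116883116884
tape 40.20211038961039
block 50.60064935064935
{'time_s': 12.2667, 'joints': array([ 3.01812479e+01, -3.33414040e-01, -2.42619391e+01, -7.66962107e-03,
       -6.60835890e+01, -1.51358557e+01]), 'qd': array([-1.63778125,  0.42846721,  0.44889134,  0.10576852, -0.12584907,
        0.34978294]), 'joint_torque': array([  0.78828089, -28.28872561,  28.48146737,   6.76746592,
         0.03488408,  -0.08763672]), 'tcp_pos': array([0.45965104, 0.04547234, 0.41239072]), 'eef_rot': array([ 1.79986475e+02,  3.60409735e-03, -7.49577183e+01]), 'contact_force': array([0.74128964, 0.07714244, 0.25897529]), 'moment': array([ 0.03437657,  0.10556345, -0.01709016]), 'gripper_width': 0.05007903170019983}
```

View pics/top5.png

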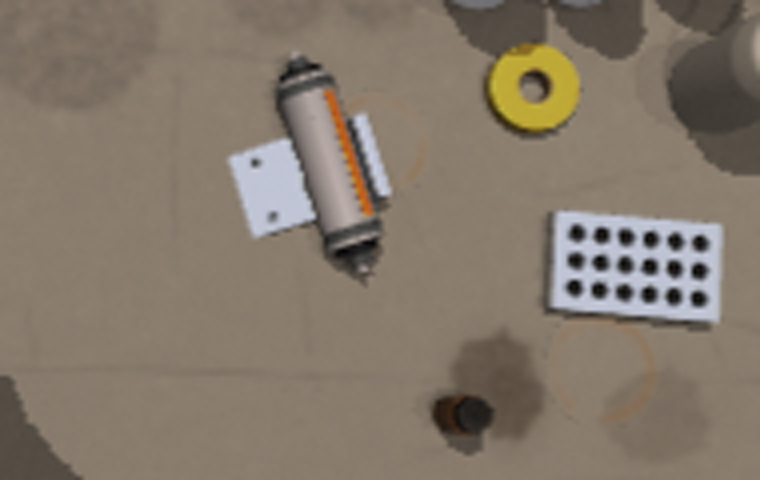

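Column lies in the groove with both ends out, tips at (294,58) and (365,280). I'll check the numbers against the seat, and the bystanders against the first picture.

Run:
```python
from h import *
from plant import r
c=r.get_calibration("top")
f=lambda L:(np.array(L)+.5)/4-.5+[290,150]
P=ray(c,f([(294,56),(365,282)]),.025)[:,:2];d=P[0]-P[1];m=P.mean(0)-[.5485,-.2742]
y=np.radians(14.8);ay=np.array([np.cos(y),np.sin(y)]);ax=np.array([np.sin(y),-np.cos(y)])
print("x",m@ax,"y",m@ay,"yaw",np.degrees(np.arctan2(d[1],d[0])))
A=cv2.imread("pics/top0.png")[:,:,::-1].copy();B=r.capture("top")
for n,(x,y) in dict(vial=(405,254),tape=(423,172),block=(449,217)).items():
    p=cv2.cvtColor(A[y-14:y+14,x-24:x+24],7);q=cv2.cvtColor(B[y-24:y+24,x-34:x+34],7)
    _,v,_,l=cv2.minMaxLoc(cv2.matchTemplate(q,p,cv2.TM_CCOEFF_NORMED));print(n,round(v,3),"px shift",l[0]-10,l[1]-10)
b=cv2.imread("pics/crop0.png")
```

```text
x -0.0018219538781501746 y 0.0007689351388622382 yaw 15.094084105988546
vial 0.952 px shift 0 0
tape 0.999 px shift 0 0
block 0.999 px shift 0 0
```

Seated within 2 mm, axis within 0.3°, bystanders unmoved and the hand clear. Handing in.

```bash
python3 -c "
from plant import r
print(r.close_job())"
```

```text
the job is handed in; nothing more can be done
None
```

I rolled the small column about 137 mm across the bench with two half-closed fingers, up the ramp and into the groove. It took about 12 s of the 38 s allowed. I then backed the hand off, lifted it and handed the job in; no verdict is reported.

**On the way:** the column coasted slightly ahead while I turned the hand to line it up, so it reached the ramp about 4–5° skewed. It squared itself against the fingers on the ramp. The orange stripe was out of view, so underneath, before the ramp. I judged that half turn from the pictures and the distance rolled and did not measure the angle.

**Final position:** in the last top view the column's middle is about 2 mm short of the seat across the groove and 1 mm off along it. Its axis is within about 0.5° of the groove (15.1–15.3° against 14.8°), and both end fittings stick out. Its height was not measured; I inferred the drop from the pushing force vanishing at the crest and from how it lies in the picture.

**Other things:** the vial, tape roll and tube block show no pixel shift from the first picture. I did not compare the petri dish and the two jars; the fingers pushed nowhere near them. The hand finished about 0.3 m away, roughly 0.23 m above the bench, with no contact force.

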